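# Put the torch cell into the sprung charger

## Robot

A 6-joint arm with a two-finger parallel gripper is mounted at the origin on a cart in front of the work surface, level with it; the furniture and walls round the work are solid. World frame = base frame: x ahead of the robot, y to its left, z up, the work surface at z = 0. Lengths are in m, angles in degrees, forces in N, time in s.
With the tool pointing down it reaches from about 0.4 to 0.825 m from the base axis. Payload 7 kg.
Tool frame: the origin (TCP) lies at the centre of the arm's flange, where the gripper is bolted on; the fingertips stand 178 mm ahead of it and the grasp point (between the pads) lies 159 mm ahead of it (r.tips_ahead is the z of the fingertips in the tool frame, in m); z points along the fingers, y is the line along which they close (so a half turn about z gives the same grasp; the last joint's range is limited). The gripper opens to 88 mm and grips with 3 to 60 N. Pads are 19 mm wide; open, the fingers measure 130 mm over their backs; the gripper's body (78 mm by 193 mm) begins 47 mm behind the grasp point.
Start: joints at [-58.035, 20.546, 0.682, 0, -70.136, -16.507], TCP at [0.18, -0.651, 0.405] pointing down, gripper open.
Joint ranges: [-176.03, 176.03], [-82.01, 121.73], [-58.28, 71.71], [-173.87, 95.51], [-174.79, -0.11], [-173.66, 173.66]. Speed limits (degrees/s): [136.94, 136.94, 172.46, 180, 180, 180].

## Interface

Orientations are given as [roll, pitch, yaw] about the fixed x, y, z axes, in that order (R = Rz(yaw) Ry(pitch) Rx(roll)).
In Python, from plant import r gives the robot as it stands. The module is installed in compiled form; this text tells all that it offers.
- The arm moves only by the shell command python3 -m pendant 'ROWS' [FORCE]. ROWS is JSON, a list that holds one entry, the list of rows, each a list of 7 numbers: the shift along the tool's x, y, z in m, then the turn, a rotation vector about the tool's x, y, z in degrees, then the gripper command: -1 is shut, 1 is fully open, values between are in proportion. A call has 1 to 5 rows; each row is the pose to reach, as a shift and turn from the pose commanded when the call began, along the tool's axes at that moment; what a row does not reach only later rows make up. A row lasts 1/10 s, in which the tool goes at most 50 mm and 8.59 degrees, less where a joint would pass 70% of its speed; a pose out of reach is approached as far as the arm can. A call with a gripper value outside its range is refused whole. The fingers move at their own pace and stop on an object; FORCE is the grip in N (left out, the last holds). Time passes only in rows, so rows that repeat a pose let the fingers close. It gives the time, the measured TCP pose, the force, the opening and the grip force at its end, in the units of the state.
- r.get_state(): the state, without advancing time (a new reading comes with each control period).
- r.capture(name): name is "scene" or "top" or "wrist"; returns the picture (400x640x3 uint8, red, green, blue); there is no depth.
- r.camera_params(name): a dict with "fx", "fy", "cx", "cy" (pixels), "R" (3x3) and "t" (3): a world point X has camera coordinates R X + t. Camera axes: x right, y down, z forward; pixel columns grow to the right and rows downward; lengths in m; the calibration is good to about 2 mm. A picture is of the moment at which its call begins: read the wrist's pose just before it. camera_params takes no time and is no camera call; for the wrist camera it gives the pose at the moment of the call.
- r.close_job(): hands the job in; it is judged then, once.
The state is a dict: "time_s": time; "joints": joint angles; "qd": joint speeds; "joint_torque": joint torques, N m; "tcp_pos": TCP position; "eef_rot": TCP orientation; "contact_force": force on the tool from outside, world axes, zero at the start; "moment": the same for the moment, N m; "gripper_width": finger opening in m; "gripper_force": force on a finger pad.
Only numpy, scipy, OpenCV 4.12 (cv2) and the standard library are available. Lean on these libraries where they do the work, as an engineer would, in place of code of your own. Each camera call takes 0.05 s, during which the arm holds its last target. There are 200 camera calls.

## Task

The torch's big rechargeable cell is flat: take it out of its open case and put it in the charger, flat end towards the sprung plunger, button end at the brass contact. Press its flat end against the plunger with the button end held up, then tip the button end down behind the brass contact's wall, let it come to rest gently between the two contacts and let go, so that it lies level, right down in the cradle. Feel your way, never force it, and leave the other things alone.

Things in the scene. Friction and masses are not known exactly. Their poses are not given: they have to be found in the camera images.
- cell: The big rechargeable cell: rigid cylinder 26 mm across, 67 mm long over all, dark grey with a white band near the button end, about 100 g. Origin on its axis at half length; x runs along the axis from the flat end to the button end. The body is 65 mm long; at +x a steel button, 10 mm across, stands 2 mm proud. At the start it lies level in its case, axis 23 mm above the worktop.
- cell_flat (a point): Centre of the cell's flat end face (cell x = -33.5 mm), which is all one flat steel face.
- cell_button (a point): Centre of the tip of the cell's button (cell x = +33.5 mm).
- cell_case: The cell's open white storage case, 86 x 48 mm, fixed. Origin under its centre; x along the cell lying in it. Its V supports carry the cell's ends (22 to 36 mm from the middle, tops 20 mm high, 42 mm wide); between them the floor is 4 mm high and free for the fingers. End walls 19 mm high, 38.5 mm from the middle.
- charger: The charger, fixed: black base 176 x 84 mm, 14 mm high; origin under its middle, z up, x along the bay from the sprung plunger to the brass contact. A grey cradle carrying both contacts is clamped on it up to 8 mm to either side of its middle place along x. Where is NOT measured: positions along x are to be felt. A display block at x 58 to 86 mm is 27 mm high.
- bay (a point): Middle of the seated cell if the cradle is in its middle place: height 37 mm over the charger's underside; true in height and across, up to 8 mm off along x. V supports (22 to 36 mm towards the plunger, 20 to 32 mm towards the brass, 42 mm wide, 34 mm high) guide it; the floor between, 18 mm high, is free for fingers. Rubbing at the plunger can hold the cell a few mm up: press it down.
- spring_end (a point): Tip of the plunger at rest, cradle in its middle place (up to 8 mm off along x), 24.5 mm from point bay. Round steel nose, 10.9 mm ball radius, head 16 mm across. It yields along charger -x: 2 N at rest plus 0.8 N per mm; 9.2 N with the cell seated (9 mm in), 12.8 N at its hard stop, 13.5 mm in. Tower behind it: 21.5 mm from this tip, 20 mm long, 40 mm wide, top 52 mm high.
- brass_end (a point): Top edge of the brass contact's face, 33.5 mm from point bay along x, cradle in its middle place (up to 8 mm off along x). Its wall is 22 mm wide, 12.5 mm thick, top at height 47 mm. The cell's button end gets in behind it only from above (cell tilted some 20 degrees or more) and with the plunger pressed 9.5 to 13.5 mm in, that is with about 10 to 12.5 N.
- torch: Bystander: the dark torch, stood on its head, 48 mm across, 128 mm high; origin under its centre.
- tail_cap: Bystander: the torch's tail cap, 37 mm across, 24 mm high; origin under its centre.
- aa_1: Bystander: a small 15 x 50 mm battery lying beyond the case; origin under its middle.
- aa_2: Bystander: a second 15 x 50 mm battery there; origin under its middle.
- keys: Bystander: a bunch of keys lying flat, 101 x 122 mm, 8 mm high; origin under its middle.
- timer: Bystander: round kitchen timer, 66 mm across, 53 mm high; origin under its centre.
Things that resemble listed ones, but are neither listed nor needed, are in the scene too. Of the things that look like the cell, the smaller one is meant.

How it is judged:
By the outcome, as a careful person would: the job done as asked, in the order asked, and still so for the second after the job is handed in, with the robot touching nothing.
It also fails if it takes over 53 s, if anything falls off the work surface, if the arm or the gripper's body presses on something with over 40 N, if the wrist force passes 120 N, or if a joint passes its speed limit or range.

## Working session

There is one attempt and no reset: what is moved stays moved. The work goes in short steps, Python scripts to look and compute and a shell command to move; the robot and the scene stay as the last step left them, time stands still between calls to the robot, and variables do not carry over. Pictures are saved under pics/ and viewed, at most 10 in all, crops included, and the job is handed in when it is done.

```bash
mkdir -p pics
cat > h.py <<'E'
import numpy as np, cv2
from plant import r
def cap(n,f):
    p=r.camera_params(n); im=r.capture(n); cv2.imwrite('pics/'+f,im[:,:,::-1]); return p,im
def ray(p,u,v,z):
    R=np.array(p['R']);t=np.array(p['t']);c=-R.T@t
    d=R.T@np.array([(u-p['cx'])/p['fx'],(v-p['cy'])/p['fy'],1]); return c+d*(z-c[2])/d[2]
def proj(p,X):
    c=np.array(p['R'])@np.array(X)+np.array(p['t']); return np.array([p['fx']*c[0]/c[2]+p['cx'],p['fy']*c[1]/c[2]+p['cy']])
E
python3 - <<'E'
from h import *
p1,a=cap('top','top0.png'); p2,b=cap('scene','sc0.png')
for p in(p1,p2): print({k:np.round(v,3).tolist() for k,v in p.items()})
s=r.get_state();print(s)
E
```

```text
{'fx': 490.136, 'fy': 490.136, 'cx': 322.783, 'cy': 199.914, 'R': [[-0.075, -0.997, 0.006], [-0.977, 0.072, -0.199], [0.198, -0.021, -0.98]], 't': [0.108, 0.582, 1.212]}
{'fx': 518.226, 'fy': 518.226, 'cx': 323.733, 'cy': 203.769, 'R': [[-0.841, -0.541, -0.017], [-0.355, 0.575, -0.737], [0.409, -0.614, -0.675]], 't': [0.532, 0.206, 1.122]}
{'time_s': 0.1, 'joints': array([-5.80325712e+01,  2.05873909e+01,  6.39574490e-01, -1.56891254e-02,
       -7.01361209e+01, -1.65073421e+01]), 'qd': array([-0.09174908, -0.06023114,  0.06127852,  0.10263162, -0.03560751,
       -0.00240198]), 'joint_torque': array([-2.90150410e-04, -5.84164095e+01,  2.93753690e+01,  7.01548934e+00,
        1.01724706e-02, -7.21189576e-05]), 'tcp_pos': array([ 0.17988612, -0.65041674,  0.40382614]), 'eef_rot': array([ 1.79915331e+02, -9.70998319e-03, -1.64545248e+02]), 'contact_force': array([0.4509127 , 0.27810247, 0.31956732]), 'moment': array([ 0.0432502 , -0.00654952,  0.00418466]), 'gripper_force': 0.0, 'gripper_width': 0.08796525158800315}
```

View pics/top0.png

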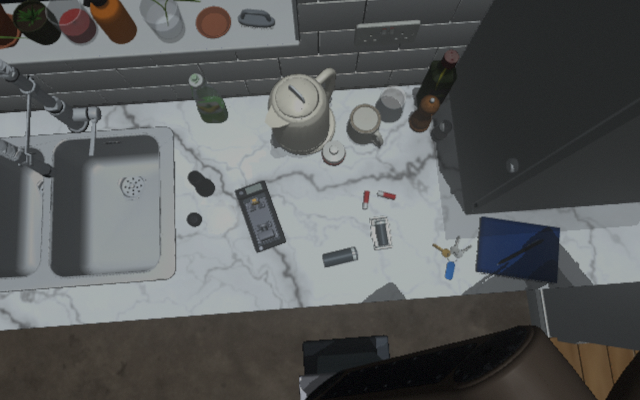

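View pics/sc0.png

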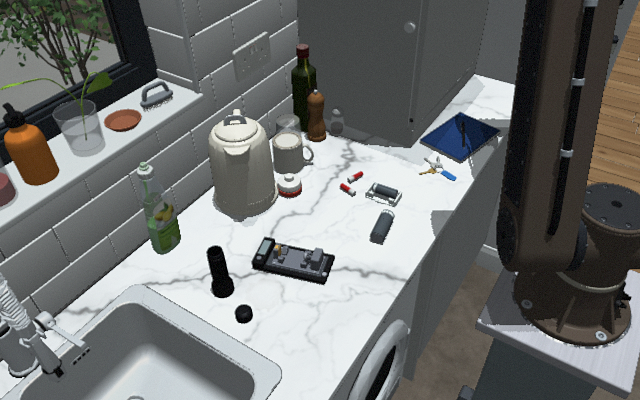

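The top view shows the cell in its case at about (380,234), with a larger lookalike lying at (340,257). The charger is at about (260,215), and its display is probably the end near (252,188). I'll enlarge both for the details.

Run:
```python
import cv2,numpy as np
a=cv2.imread('pics/top0.png');b=cv2.imread('pics/sc0.png')
f=lambda i,x,y,w,h,k:cv2.resize(i[y:y+h,x:x+w],None,fx=k,fy=k,interpolation=cv2.INTER_CUBIC)
A=f(a,230,175,66,83,6) #396x498
B=f(a,360,210,40,45,6)
C=f(b,245,230,95,58,4) 
D=f(b,360,175,50,35,4)
o=np.zeros((600,800,3),np.uint8)
for i,x,y in((A,0,0),(B,400,0),(C,400,272),(D,642,0)):
    h,w=i.shape[:2];w=min(w,800-x);o[y:y+h,x:x+w]=i[:,:w]
o=np.clip(o.astype(float)*1.5,0,255).astype(np.uint8)
cv2.imwrite('pics/crop0.png',o)
```

```text
(no output)
```

View pics/crop0.png

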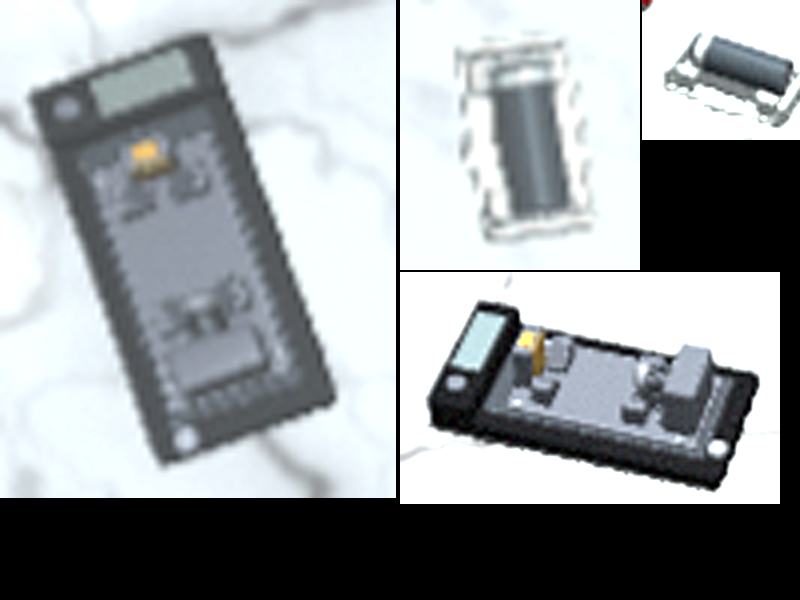

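The cell lies with its white band up-image, away from the robot. The charger's brass contact and display are also at the far end, with the plunger tower at the near end.

Run:
```python
from h import *
p=r.camera_params('top'); q=r.camera_params('scene')
T=lambda u,v,z,x0,y0,ox=0:ray(p,(u-ox)/6+x0,v/6+y0,z)
ch=[T(32,97,.027,230,175),T(208,35,.027,230,175),T(335,405,.014,230,175),T(163,465,.014,230,175)]
for c in ch: print('ch',c.round(4))
ch=np.array(ch);print('c',ch.mean(0),'len',np.linalg.norm(ch[0]-ch[3]),np.linalg.norm(ch[1]-ch[2]),'wid',np.linalg.norm(ch[0]-ch[1]),np.linalg.norm(ch[2]-ch[3]))
d=ch[0]+ch[1]-ch[2]-ch[3];print('yaw',np.degrees(np.arctan2(d[1],d[0])))
e=ch[0]-ch[1]+ch[3]-ch[2];print('yawB',np.degrees(np.arctan2(e[1],e[0]))-90)
print('brass',T(146,150,.047,230,175),'tower mid',T(218,352,.052,230,175))
for s in((525,85),(540,212)): print('cell',T(*s,.03,360,210,400))
k=[T(*s,.015,360,210,400) for s in((458,48),(565,42),(592,228),(485,240))]
k=np.array(k);print(k.round(4),k.mean(0));d=k[0]+k[1]-k[2]-k[3];print('yaw',np.degrees(np.arctan2(d[1],d[0])),np.linalg.norm(d)/2)
S=lambda u,v,z:ray(q,(u-400)/4+245,(v-272)/4+230,z)
cs=[S(430,405,.027),S(482,303,.027),S(757,378,.014),S(718,465,.014)]
for c in cs: print('sc',c.round(4))
```

```text
ch [0.6351 0.2946 0.027 ]
ch [0.6577 0.2153 0.027 ]
ch [0.4899 0.1695 0.014 ]
ch [0.4692 0.2461 0.014 ]
c [0.56296118 0.23136007 0.0205    ] len 0.17336026650022718 0.1743959162772507 wid 0.08243242077774503 0.07929136251649
yaw 15.780401158734328
yawB 15.515481166778628
brass [0.60316153 0.24287636 0.047     ] tower mid [0.51174903 0.21572489 0.052     ]
cell [ 0.51771855 -0.08293653  0.03      ]
cell [ 0.4618359  -0.08396457  0.03      ]
[[ 0.5386 -0.0569  0.015 ]
 [ 0.5377 -0.1046  0.015 ]
 [ 0.4546 -0.1081  0.015 ]
 [ 0.4529 -0.0608  0.015 ]] [ 0.49595468 -0.08260127  0.015     ]
yaw 2.475993453663739 0.08448142481060232
sc [0.6314 0.3009 0.027 ]
sc [0.6552 0.2215 0.027 ]
sc [0.4908 0.1756 0.014 ]
sc [0.4751 0.2421 0.014 ]
```

```bash
cat >> h.py <<'E'
from scipy.spatial.transform import Rotation as Ro
def go(pos,rpy,cur=None):
    s=r.get_state(); P,A=(s['tcp_pos'],s['eef_rot']) if cur is None else cur
    R0=Ro.from_euler('xyz',A,degrees=True);R1=Ro.from_euler('xyz',rpy,degrees=True)
    print('t',round(s['time_s'],2),'shift',(R0.inv().apply(np.array(pos)-P)).round(4),'turn',(R0.inv()*R1).as_rotvec(degrees=True).round(2))
E
python3 -c "
from h import *
go([.46,-.083,.38],[180,0,-178])
go([.46,-.083,.38],[180,0,2])"
```

```text
t 0.1 shift [-0.4212  0.4722  0.0245] turn [ 0.08 -0.02 13.45]
t 0.1 shift [-0.4212  0.4722  0.0245] turn [ 3.0000e-02  1.2000e-01 -1.6655e+02]
```

```bash
for i in 1; do python3 -m pendant '[[[-0.033,0.037,0,0,0,2,1],[-0.066,0.074,0.005,0,0,4,1],[-0.1,0.111,0.01,0,0,6,1],[-0.133,0.148,0.01,0,0,8,1],[-0.166,0.185,0.01,0,0,10,1]]]'; done
python3 -m pendant '[[[-0.033,0.037,0,0,0,1,1],[-0.066,0.074,0.005,0,0,2,1],[-0.1,0.111,0.01,0,0,3,1],[-0.133,0.148,0.01,0,0,3.4,1],[-0.166,0.185,0.01,0,0,3.4,1]]]'
python3 -c "
from h import *
go([.46,-.083,.38],[180,0,-178])"
```

```text
time_s: 0.6
tcp_pos: [0.2909, -0.4262, 0.3941]
eef_rot: [180.0, -0.0, -174.6]
contact_force: [2.0, -0.5, 0.2]
gripper_width: 0.0873
gripper_force: 0.0
time_s: 1.1
tcp_pos: [0.4388, -0.2261, 0.3846]
eef_rot: [180.0, -0.0, -177.9]
contact_force: [0.9, -0.1, 0.4]
gripper_width: 0.0876
gripper_force: 0.0
t 1.1 shift [-0.0263  0.1423  0.0046] turn [ 0.01 -0.    0.05]
```

```bash
python3 -m pendant '[[[-0.01,0.05,0.002,0,0,0,1],[-0.02,0.1,0.004,0,0,0,1],[-0.026,0.142,0.005,0,0,0,1],[-0.026,0.142,0.005,0,0,0,1]]]'
python3 -c "
from h import *
p,i=cap('wrist','w1.png');print({k:np.round(v,4).tolist() for k,v in p.items()});print(r.get_state()['tcp_pos'],r.get_state()['joints'])"
```

```text
time_s: 1.5
tcp_pos: [0.4595, -0.0812, 0.3795]
eef_rot: [180.0, 0.0, -177.6]
contact_force: [0.2, -0.3, 0.5]
gripper_width: 0.0873
gripper_force: 0.0
{'fx': 331.6152, 'fy': 331.6152, 'cx': 321.176, 'cy': 201.0687, 'R': [[-0.0396, 0.9992, 0.0013], [0.9674, 0.038, 0.2502], [0.25, 0.0111, -0.9682]], 't': [0.0986, -0.466, 0.251]}
[ 0.45927391 -0.08281432  0.37954186] [ 1.40397463e+01  1.69249301e+00 -2.67236684e+01 -1.36844884e-02
 -6.15911453e+01 -1.01701810e+02]
```

View pics/w1.png

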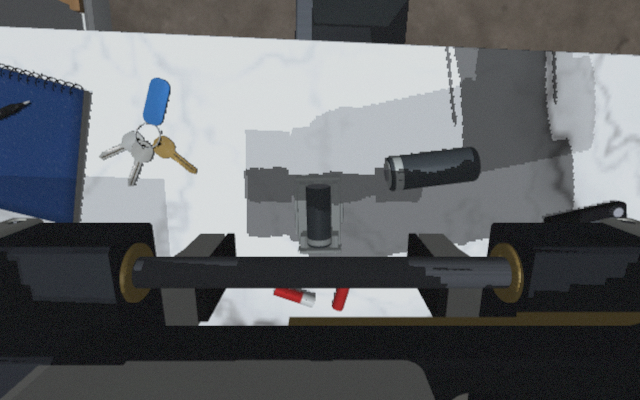

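Cell in its case at (318,185)–(319,246), with the band and button end at larger rows (+x). The keys and the big lookalike are clear of it.

```bash
python3 -c "
import cv2,numpy as np
a=cv2.imread('pics/w1.png');c=cv2.resize(a[170:255,280:360],None,fx=7,fy=7,interpolation=cv2.INTER_CUBIC)
cv2.imwrite('pics/w1c.png',np.clip(c*1.6,0,255).astype(np.uint8))"
```

```text
(no output)
```

View pics/w1c.png

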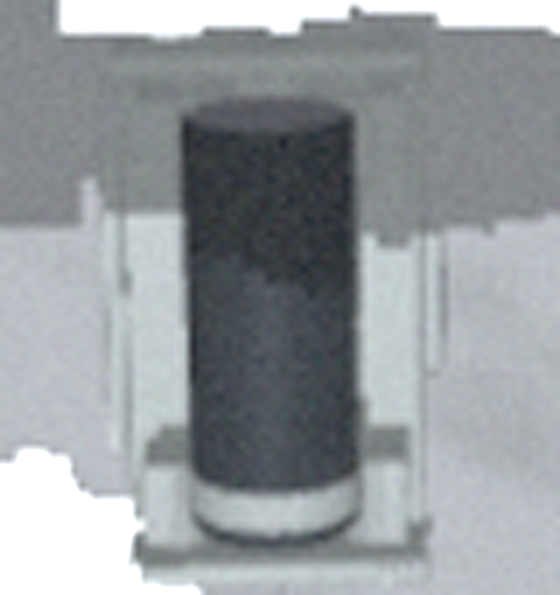

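```bash
python3 -c "
from h import *
p=r.camera_params('wrist')
T=lambda u,v,z:ray(p,u/7+280,v/7+170,z).round(4)
print(T(268.5,99,.036),'flat top edge')
print(T(275.5,538,.036),'button end top edge')
for a in((183,120),(193,490),(354,115),(360,490)):print(T(*a,.026))
for a in((110,50),(420,50),(135,550),(428,548)):print('case',T(*a,.019))
go([.496,-.083,.30],[180,0,-178])
"
```

```text
[ 0.4579 -0.0852  0.036 ] flat top edge
[ 0.5246 -0.0817  0.036 ] button end top edge
[ 0.4635 -0.0976  0.026 ]
[ 0.5213 -0.0945  0.026 ]
[ 0.4618 -0.0726  0.026 ]
[ 0.5203 -0.0689  0.026 ]
case [ 0.4548 -0.109   0.019 ]
case [ 0.453 -0.063  0.019]
case [ 0.5344 -0.1035  0.019 ]
case [ 0.5323 -0.0575  0.019 ]
t 1.55 shift [-0.0367 -0.0017  0.0795] turn [ 0.01 -0.01  0.33]
```

```bash
python3 -c "
from h import *
go([.492,-.0834,.240],[180,0,-176.7])"
python3 -m pendant '[[[-0.012,-0.001,0.05,0,0,0.4,0.14],[-0.024,-0.001,0.09,0,0,0.8,0.14],[-0.032,-0.0005,0.13,0,0,1,0.14],[-0.032,-0.001,0.14,0,0,1,0.14],[-0.032,-0.001,0.14,0,0,1,0.14]]]'
python3 -c "
from h import *
go([.492,-.0834,.188],[180,0,-176.7])"
```

```text
t 1.55 shift [-0.0327 -0.0019  0.1395] turn [ 0.01 -0.01 -0.97]
time_s: 2.05
tcp_pos: [0.4904, -0.086, 0.2384]
eef_rot: [-179.9, -0.3, -179.0]
contact_force: [-0.3, 0.6, 0.6]
gripper_width: 0.0537
gripper_force: 0.0
t 2.05 shift [-0.0019  0.0026  0.0504] turn [-0.05 -0.26 -2.3 ]
```

```bash
python3 -m pendant '[[[-0.002,0.0026,0.015,0,-0.2,-2.3,0.14],[-0.002,0.0026,0.03,0,-0.2,-2.3,0.14],[-0.002,0.0026,0.045,0,-0.2,-2.3,0.14],[-0.002,0.0026,0.05,0,-0.2,-2.3,0.14],[-0.002,0.0026,0.05,0,-0.2,-2.3,0.14]]]'
python3 -c "
from h import *
go([.492,-.0834,.188],[180,0,-176.7])"
```

```text
time_s: 2.55
tcp_pos: [0.4933, -0.0827, 0.1908]
eef_rot: [-180.0, 0.3, -176.7]
contact_force: [-0.4, 0.0, -0.7]
gripper_width: 0.0497
gripper_force: 0.0
t 2.55 shift [ 0.0014 -0.0007  0.0028] turn [-0.    0.26  0.05]
```

```bash
python3 -m pendant '[[[0.0014,-0.0007,0.003,0,0.2,0,-0.2],[0.0014,-0.0007,0.003,0,0.2,0,-0.4],[0.0014,-0.0007,0.003,0,0.2,0,-0.6],[0.0014,-0.0007,0.003,0,0.2,0,-0.6],[0.0014,-0.0007,0.003,0,0.2,0,-0.6]]]' 10
python3 -m pendant '[[[0,0,0,0,0,0,-1],[0,0,0,0,0,0,-1],[0,0,0,0,0,0,-1]]]' 10
```

```text
time_s: 3.05
tcp_pos: [0.4919, -0.0829, 0.1871]
eef_rot: [180.0, 0.0, -176.6]
contact_force: [-1.0, 3.3, 4.9]
gripper_width: 0.0255
gripper_force: 10.0
time_s: 3.35
tcp_pos: [0.4919, -0.0829, 0.1871]
eef_rot: [180.0, 0.0, -176.6]
contact_force: [-1.2, 4.5, 6.5]
gripper_width: 0.0257
gripper_force: 10.0
```

```bash
python3 -m pendant '[[[0,0.001,-0.0007,0,0,0,-1],[0,0.001,-0.0007,0,0,0,-1],[0,0.001,-0.0007,0,0,0,-1]]]' 10
python3 -m pendant '[[[0,0,0,0,0,0,-1],[0,0,0,0,0,0,-1],[0,0,0,0,0,0,-1]]]' 45
```

```text
time_s: 3.65
tcp_pos: [0.4918, -0.0823, 0.1875]
eef_rot: [-180.0, 0.0, -176.6]
contact_force: [-0.2, -1.4, 4.2]
gripper_width: 0.0257
gripper_force: 10.0
time_s: 3.95
tcp_pos: [0.4918, -0.0823, 0.1874]
eef_rot: [-180.0, 0.0, -176.6]
contact_force: [0.6, -2.1, 3.9]
gripper_width: 0.0253
gripper_force: 45.0
```

```bash
python3 -m pendant '[[[0,0,-0.02,0,0,0,-1],[0,0,-0.05,0,0,0,-1],[0,0,-0.09,0,0,0,-1],[0,0.02,-0.13,0,0,0,-1],[0,0.06,-0.17,0,0,0,-1]]]'
python3 -c "
from h import *
go([.59,.24,.36],[180,0,-164.4])
p=r.camera_params('top');print(ray(p,310,148,0),ray(p,295,95,.22))"
```

```text
time_s: 4.45
tcp_pos: [0.4879, -0.0273, 0.3541]
eef_rot: [180.0, -0.0, -176.8]
contact_force: [1.4, 1.4, -0.8]
gripper_width: 0.0251
gripper_force: 45.0
t 4.45 shift [-0.1169  0.2612 -0.006 ] turn [ 1.000e-02 -3.000e-02 -1.239e+01]
[0.74877168 0.08793028 0.        ] [0.81157459 0.11465644 0.22      ]
```

```bash
python3 -m pendant '[[[0,0.048,-0.006,0,0,-3,-1],[0,0.096,-0.006,0,0,-6,-1],[-0.02,0.141,-0.006,0,0,-9,-1],[-0.045,0.18,-0.006,0,0,-12,-1],[-0.07,0.22,-0.006,0,0,-12.4,-1]]]'
python3 -m pendant '[[[-0.035,0.03,0,0,0,0,-1],[-0.05,0.035,0,0,0,0,-1],[-0.05,0.035,0,0,0,0,-1]]]'
python3 -c "
from h import *
p,i=cap('wrist','w2.png')
go([.59,.24,.36],[180,0,-164.4]);print(r.get_state()['tcp_pos'],r.get_state()['eef_rot'])
import pickle;pickle.dump(p,open('p2.pkl','wb'))"
```

```text
time_s: 4.95
tcp_pos: [0.5453, 0.1988, 0.3584]
eef_rot: [180.0, -0.0, -164.1]
contact_force: [1.4, -1.0, -0.5]
gripper_width: 0.0248
gripper_force: 45.0
time_s: 5.25
tcp_pos: [0.5849, 0.246, 0.3566]
eef_rot: [-180.0, -0.1, -164.2]
contact_force: [-0.8, -0.8, -0.9]
gripper_width: 0.0249
gripper_force: 45.0
t 5.3 shift [-0.0044 -0.0063 -0.0031] turn [-0.03 -0.16  0.18]
[0.58402242 0.24481173 0.35686007] [-1.79966711e+02 -1.64324110e-01 -1.64218458e+02]
```

View pics/w2.png

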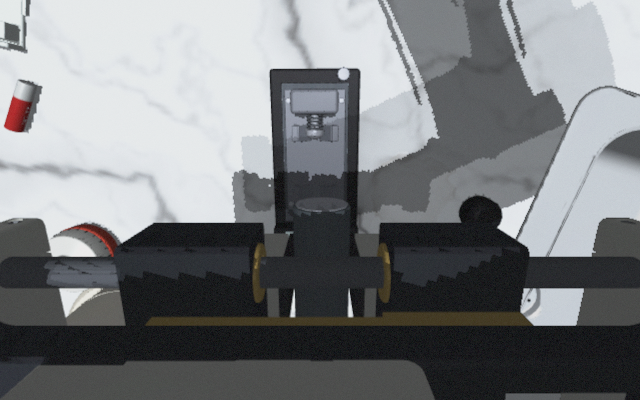

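The wrist view shows the plunger end of the charger: base corners at (271,69) and (359,69), tower at about (315,100), plunger at about (315,130). The held cell's flat rim is at about (322,203). I'll enlarge it.

```bash
python3 -c "
import cv2,numpy as np
a=cv2.imread('pics/w2.png');k=lambda b,f:cv2.resize(b,None,fx=f,fy=f,interpolation=cv2.INTER_CUBIC)
o=np.zeros((600,800,3),np.uint8);o[:480,:]=0
A=k(a[60:150,262:367],5);o[:A.shape[0],:A.shape[1]]=A
B=k(a[190:235,275:365],5);o[:225,-450:]=o[:225,-450:];
o[455:,:360]=k(a[190:219,275:347],5)
o[:200,540:740]=k(a[195:235,300:340],5)
cv2.imwrite('pics/w2c.png',np.clip(o*1.8,0,255).astype(np.uint8))"
```

```text
(no output)
```

View pics/w2c.png

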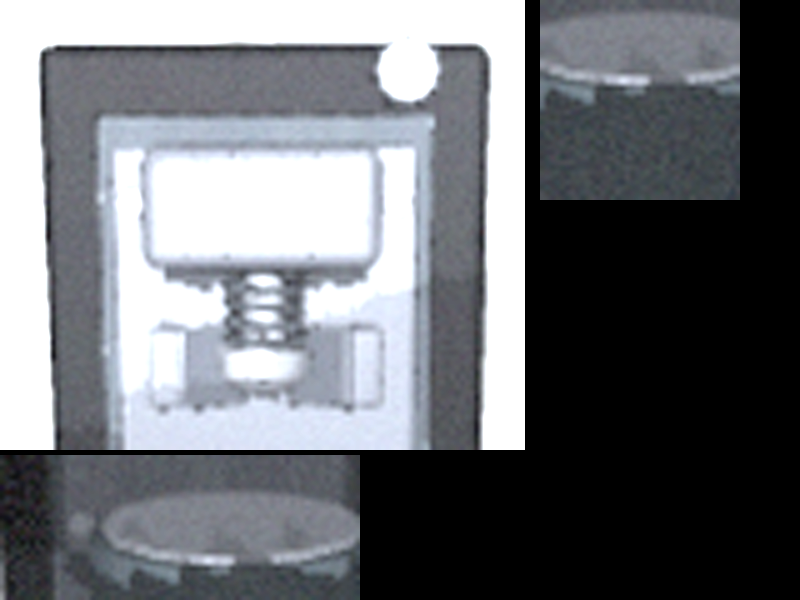

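```bash
python3 -c "
from h import *
import pickle
p=pickle.load(open('p2.pkl','rb'))
W=lambda u,v,z:ray(p,u/5+262,v/5+60,z)
c=W(46,46,.014);d=W(488,46,.014);print('corners',c,d,np.linalg.norm(c-d))
e=d-c;yaw=np.arctan2(e[1],e[0])-np.pi/2;print('yaw end',np.degrees(yaw))
l0,l1=W(42,60,.014),W(58,450,.014);r0,r1=W(490,60,.014),W(480,450,.014)
for a,b in((l0,l1),(r0,r1)):print('side yaw',np.degrees(np.arctan2(*(b-a)[[1,0]])))
yaw=np.radians(15.6);ax=np.array([np.cos(yaw),np.sin(yaw),0]);ay=np.array([-ax[1],ax[0],0])
C=np.array([.563,.232,0])
m=(c+d)/2;O=m+ax*.088;print('charger origin',O)
for n,u,v,z in(('tower rear(-66)',264,152,.052),('tower front(-46)',264,262,.052),('Vrear(-36)',268,325,.034),('Vfront(-22)',268,405,.034),('tip(-24.5)',264,392,.037)):
  q=W(u,v,z)-O;print(n,(q@ax*1000).round(1),(q@ay*1000).round(1))
s=r.get_state();R=Ro.from_euler('xyz',s['eef_rot'],degrees=True)
for n,u,v in(('flat c',321.3,204.2),('top',321.3,211.4),('bot',321.3,197)):
  for z in(.179,.192,.205):
    print(n,z,R.inv().apply(ray(p,u,v,z)-s['tcp_pos']).round(4))
"
```

```text
corners [0.49208449 0.17288726 0.014     ] [0.47020625 0.25048434 0.014     ] 0.08062235295992352
yaw end 15.745622049786093
side yaw 16.072945570842805
side yaw 15.840416500098492
charger origin [0.56590368 0.23535075 0.014     ]
tower rear(-66) -66.9 0.1
tower front(-46) -49.5 0.1
Vrear(-36) -38.9 0.4
Vfront(-22) -24.8 0.4
tip(-24.5) -27.3 -0.3
flat c 0.179 [0.024  0.0014 0.1779]
flat c 0.192 [0.0275 0.0014 0.1649]
flat c 0.205 [0.031  0.0014 0.1519]
top 0.179 [0.0203 0.0014 0.1779]
top 0.192 [0.0241 0.0014 0.1649]
top 0.205 [0.0279 0.0014 0.1519]
bot 0.179 [0.0276 0.0014 0.1779]
bot 0.192 [0.0308 0.0014 0.1649]
bot 0.205 [0.034  0.0014 0.152 ]
```

```bash
cat >> h.py <<'E'
YAW=15.75; O=np.array([.5659,.2354,0]); f=np.array([.029,0,.1645])
Rc=Ro.from_euler('z',YAW,degrees=True)
def pose(S,h,th,lat=0):
    R=Ro.from_euler('z',YAW-180,degrees=True)*Ro.from_euler('x',180,degrees=True)*Ro.from_euler('y',-th,degrees=True)
    return O+Rc.apply([S,lat,h])-R.apply(f),R
def now():
    s=r.get_state();R=Ro.from_euler('xyz',s['eef_rot'],degrees=True)
    F=Rc.inv().apply(s['tcp_pos']+R.apply(f)-O)*1e3
    th=np.degrees(np.arcsin(-R.as_matrix()[2,0]))
    fc=Rc.inv().apply(s['contact_force'])
    print('t',round(s['time_s'],2),'F s,lat,h mm',F.round(1),'th',th.round(2),'force',fc.round(1),'w',round(s['gripper_width'],4)); return s['tcp_pos'],R,F,th
def rows(pts):
    P,R,F,th=now()
    for q in pts:
        p,R1=pose(*q); print((R.inv().apply(p-P)).round(4),(R.inv()*R1).as_rotvec(degrees=True).round(1))
E
python3 -c "
from h import *
_,_,F,_=now();a=np.array([F[0]/1e3,F[2]/1e3,0,F[1]/1e3]);b=np.array([-.019,.11,30,0])
rows([a+(b-a)*k/5 for k in range(1,6)])"
```

```text
t 5.3 F s,lat,h mm [ -9.5   4.  192.4] th -0.16 force [ 0.5  0.  -0.3] w 0.0251
t 5.3 F s,lat,h mm [ -9.5   4.  192.4] th -0.16 force [ 0.5  0.  -0.3] w 0.0251
[ 0.0197 -0.0009  0.0143] [-0.  -6.2  0. ]
[ 0.039  -0.0017  0.0306] [ -0.  -12.2   0. ]
[ 0.0583 -0.0025  0.0486] [ -0.  -18.2   0. ]
[ 0.0773 -0.0033  0.0685] [ -0.  -24.2   0. ]
[ 0.0959 -0.004   0.0902] [ -0.  -30.2   0. ]
```

```bash
python3 -m pendant '[[[0.02,-0.001,0.014,0,-6,0,-1],[0.039,-0.002,0.03,0,-12,0,-1],[0.058,-0.003,0.048,0,-18,0,-1],[0.077,-0.003,0.068,0,-24,0,-1],[0.096,-0.004,0.09,0,-30,0,-1]]]'
python3 -m pendant '[[[0,0,0,0,0,0,-1],[0,0,0,0,0,0,-1]]]'
python3 -c "
from h import *
rows([(-.019,.09,30),(-.019,.07,30),(-.019,.055,30),(-.019,.039,30)])"
```

```text
time_s: 5.8
tcp_pos: [0.5318, 0.207, 0.31]
eef_rot: [-178.0, 25.1, -164.7]
contact_force: [3.7, -2.1, 1.6]
gripper_width: 0.0248
gripper_force: 45.0
time_s: 6.0
tcp_pos: [0.5348, 0.206, 0.3121]
eef_rot: [-178.0, 25.1, -164.9]
contact_force: [0.7, -0.4, -0.1]
gripper_width: 0.0247
gripper_force: 45.0
t 6.0 F s,lat,h mm [  5.5 -26.1 150.9] th 25.12 force [ 0.6 -0.5 -0.1] w 0.0247
[0.0624 0.0209 0.042 ] [-2.3 -4.9 -0.5]
[0.0709 0.0215 0.0601] [-2.3 -4.9 -0.5]
[0.0773 0.022  0.0736] [-2.3 -4.9 -0.5]
[0.0841 0.0225 0.0881] [-2.3 -4.9 -0.5]
```

```bash
python3 -c "
from h import *
print(r.get_state()['joints'].round(1))"
python3 -m pendant '[[[0.02,0.01,0.01,-1,-2.5,0,-1],[0.04,0.021,0.025,-2.3,-4.9,-0.5,-1],[0.055,0.021,0.033,-2.3,-4.9,-0.5,-1],[0.055,0.021,0.033,-2.3,-4.9,-0.5,-1],[0.055,0.021,0.033,-2.3,-4.9,-0.5,-1]]]'
python3 -c "
from h import *
rows([(-.019,.09,30),(-.019,.07,30),(-.019,.055,30),(-.019,.039,30)])
print(r.get_state()['joints'].round(1))"
```

```text
[  39.7    8.9  -45.3   42.3  -18.  -153.6]
time_s: 6.5
tcp_pos: [0.5312, 0.1296, 0.2981]
eef_rot: [-173.5, 27.1, -154.5]
contact_force: [-1.9, 8.8, -0.1]
gripper_width: 0.0252
gripper_force: 45.0
t 6.5 F s,lat,h mm [ -11.2 -102.5  139.4] th 27.06 force [ 0.6  9.  -0.1] w 0.0252
[0.0216 0.0981 0.0356] [-1.8 -2.4  8.7]
[0.0307 0.1001 0.0533] [-1.8 -2.4  8.7]
[0.0375 0.1016 0.0666] [-1.8 -2.4  8.7]
[0.0448 0.1032 0.0807] [-1.8 -2.4  8.7]
[  11.8    6.5  -55.7   95.5   -0.2 -173.4]
```

```bash
python3 -c "
from h import *
_,_,F,_=now();
rows([(-.01,.15,12,-.08),(-.01,.17,0,-.06)])"
```

```text
t 6.5 F s,lat,h mm [ -11.2 -102.5  139.4] th 27.06 force [ 0.6  9.  -0.1] w 0.0252
t 6.5 F s,lat,h mm [ -11.2 -102.5  139.4] th 27.06 force [ 0.6  9.  -0.1] w 0.0252
[-0.0511  0.005   0.0045] [-3.2 15.5  8.3]
[-0.0927  0.0189  0.0044] [-4.  27.5  8. ]
```

```bash
python3 -m pendant '[[[-0.025,0.002,0.002,-1.6,7,4,-1],[-0.051,0.005,0.004,-3,15,8,-1],[-0.07,0.012,0.004,-3.6,21,8,-1],[-0.093,0.019,0.004,-4,27.5,8,-1],[-0.093,0.019,0.004,-4,27.5,8,-1]]]'
python3 -c "
from h import *
now();print(r.get_state()['joints'].round(1))"
```

```text
time_s: 7.0
tcp_pos: [0.608, 0.1547, 0.3433]
eef_rot: [-171.0, 22.7, -160.4]
contact_force: [3.5, -3.1, 0.2]
gripper_width: 0.0248
gripper_force: 45.0
t 7.0 F s,lat,h mm [  56.2 -112.2  182.2] th 22.71 force [ 2.5 -4.   0.2] w 0.0248
[  34.1   12.3  -33.3   31.5  -28.1 -132.2]
```

```bash
python3 -c "
from h import *
_,_,F,_=now();
rows([(.03,.18,14,-.07),(-.01,.18,5,-.03),(-.01,.18,0,0)])"
```

```text
t 7.0 F s,lat,h mm [  56.2 -112.2  182.2] th 22.71 force [ 2.5 -4.   0.2] w 0.0248
t 7.0 F s,lat,h mm [  56.2 -112.2  182.2] th 22.71 force [ 2.5 -4.   0.2] w 0.0248
[-0.0022  0.0184 -0.0056] [-7.7  9.   2.9]
[ 0.0081  0.0581 -0.016 ] [-8.  18.   2.3]
[-0.0063  0.088  -0.0125] [-8.1 22.9  2. ]
```

```bash
python3 -m pendant '[[[0,0.009,-0.003,-4,4.5,1.5,-1],[-0.002,0.018,-0.006,-7.7,9,2.9,-1],[0.003,0.038,-0.01,-7.8,14,2.5,-1],[0.008,0.058,-0.016,-8,18,2.3,-1],[-0.006,0.088,-0.0125,-8.1,22.9,2,-1]]]'
python3 -m pendant '[[[0,0,0,0,0,0,-1],[0,0,0,0,0,0,-1]]]'
python3 -c "
from h import *
now();print(r.get_state()['joints'].round(1))
rows([(-.01,.15,0),(-.01,.15,7.5),(-.01,.15,15)])"
```

```text
time_s: 7.5
tcp_pos: [0.5817, 0.2415, 0.3447]
eef_rot: [179.8, -0.0, -164.0]
contact_force: [1.3, 0.3, -0.6]
gripper_width: 0.025
gripper_force: 45.0
time_s: 7.7
tcp_pos: [0.5836, 0.2421, 0.3429]
eef_rot: [180.0, 0.2, -164.0]
contact_force: [-0.3, -1.1, -1.4]
gripper_width: 0.0246
gripper_force: 45.0
t 7.7 F s,lat,h mm [ -9.7   1.5 178.4] th 0.16 force [-0.6 -0.9 -1.4] w 0.0246
[ 4.020e+01  1.900e+01 -1.000e+01  1.000e-01 -6.080e+01 -1.142e+02]
t 7.7 F s,lat,h mm [ -9.7   1.5 178.4] th 0.16 force [-0.6 -0.9 -1.4] w 0.0246
[-0.0001 -0.0017  0.0284] [0.  0.2 0.3]
[ 0.0216 -0.0016  0.026 ] [ 0.  -7.3  0.3]
[ 0.0435 -0.0015  0.0264] [  0.  -14.8   0.3]
```

```bash
python3 -m pendant '[[[0.007,-0.0005,0.02,0,-2.5,0.1,-1],[0.0145,-0.001,0.026,0,-5,0.2,-1],[0.0216,-0.0015,0.026,0,-7.3,0.3,-1],[0.032,-0.0015,0.026,0,-11,0.3,-1],[0.0435,-0.0015,0.0264,0,-14.8,0.3,-1]]]'
python3 -m pendant '[[[0,0,0,0,0,0,-1]]]'
python3 -c "
from h import *
now();print(r.get_state()['joints'].round(1))
rows([(-.01,.14,15),(-.015,.13,17),(-.015,.12,19),(-.015,.11,20.5),(-.015,.10,22)])"
```

```text
time_s: 8.2
tcp_pos: [0.542, 0.2262, 0.3174]
eef_rot: [-180.0, 15.2, -164.4]
contact_force: [0.3, -0.4, -0.3]
gripper_width: 0.0251
gripper_force: 45.0
time_s: 8.3
tcp_pos: [0.5401, 0.2248, 0.3168]
eef_rot: [-179.9, 15.0, -164.4]
contact_force: [-0.3, -1.1, -1.2]
gripper_width: 0.0249
gripper_force: 45.0
t 8.3 F s,lat,h mm [-13.1  -3.6 150.4] th 15.02 force [-0.6 -1.  -1.2] w 0.0249
[  43.9   12.1  -29.5   12.3  -35.8 -127.4]
t 8.3 F s,lat,h mm [-13.1  -3.6 150.4] th 15.02 force [-0.6 -1.  -1.2] w 0.0249
[-0.0003  0.0033  0.0109] [-0.2  0.  -0.1]
[0.0129 0.0033 0.0183] [-0.2 -2.  -0.1]
[0.0213 0.0033 0.0273] [-0.2 -4.  -0.1]
[0.0282 0.0033 0.0365] [-0.2 -5.5 -0.1]
[0.0352 0.0033 0.0459] [-0.2 -7.  -0.1]
```

```bash
python3 -m pendant '[[[0,0.003,0.011,-0.2,0,0,-1],[0.013,0.0033,0.018,-0.2,-2,0,-1],[0.021,0.0033,0.027,-0.2,-4,0,-1],[0.028,0.0033,0.0365,-0.2,-5.5,0,-1],[0.035,0.0033,0.046,-0.2,-7,0,-1]]]'
python3 -m pendant '[[[0,0,0,0,0,0,-1],[0,0,0,0,0,0,-1]]]'
python3 -c "
from h import *
now();print(r.get_state()['joints'].round(1))
rows([(-.015,.09,22),(-.017,.08,22),(-.017,.07,22),(-.017,.06,22),(-.017,.055,22)])"
```

```text
time_s: 8.8
tcp_pos: [0.5234, 0.2242, 0.2653]
eef_rot: [-179.9, 22.0, -164.4]
contact_force: [3.7, -0.9, 0.4]
gripper_width: 0.0249
gripper_force: 45.0
time_s: 9.0
tcp_pos: [0.5238, 0.222, 0.2658]
eef_rot: [-179.8, 21.9, -164.5]
contact_force: [-0.3, -0.3, -0.8]
gripper_width: 0.0247
gripper_force: 45.0
t 9.0 F s,lat,h mm [ -9.7  -2.1 102.4] th 21.9 force [-0.3 -0.2 -0.8] w 0.0247
[  40.8   12.4  -47.3   42.3  -14.  -155.2]
t 9.0 F s,lat,h mm [ -9.7  -2.1 102.4] th 21.9 force [-0.3 -0.2 -0.8] w 0.0247
[0.0098 0.0015 0.0094] [-0.3 -0.1 -0.2]
[0.0154 0.0015 0.018 ] [-0.3 -0.1 -0.2]
[0.0191 0.0015 0.0272] [-0.3 -0.1 -0.2]
[0.0229 0.0015 0.0365] [-0.3 -0.1 -0.2]
[0.0247 0.0016 0.0412] [-0.3 -0.1 -0.2]
```

```bash
python3 -m pendant '[[[-0.012,0,-0.02,0,4,0,-1],[-0.024,0,-0.04,0,8,0,-1],[-0.036,0,-0.06,0,12,0,-1],[-0.045,0,-0.07,0,16,0,-1],[-0.055,0,-0.08,0,19,0,-1]]]'
python3 -c "
from h import *
now();print(r.get_state()['joints'].round(1))
go([.4918,-.0823,.30],[180,0,-176.7])"
```

```text
time_s: 9.5
tcp_pos: [0.5428, 0.2324, 0.3633]
eef_rot: [179.5, 2.8, -164.2]
contact_force: [-0.3, -0.5, -0.6]
gripper_width: 0.025
gripper_force: 45.0
t 9.5 F s,lat,h mm [-43.9   4.7 197.5] th 2.83 force [-0.4 -0.4 -0.6] w 0.025
[  42.4   13.5  -15.4    1.   -58.4 -117.1]
t 9.5 shift [ 0.1377 -0.2894  0.0543] turn [ 0.76  2.77 12.5 ]
```

```bash
python3 -m pendant '[[[0.021,-0.045,0,0.2,0.6,2.5,-1],[0.042,-0.09,0,0.4,1.2,5,-1],[0.063,-0.135,0,0.6,1.8,7.5,-1],[0.084,-0.18,0.01,0.7,2.4,10,-1],[0.105,-0.225,0.025,0.8,2.8,12.5,-1]]]'
python3 -m pendant '[[[0.02,-0.045,0.02,0,0,0,-1],[0.032,-0.064,0.03,0,0,0,-1],[0.032,-0.064,0.03,0,0,0,-1],[0.032,-0.064,0.03,0,0,0,-1]]]'
python3 -c "
from h import *
go([.4918,-.0823,.20],[180,0,-176.7])"
```

```text
time_s: 10.0
tcp_pos: [0.504, -0.0126, 0.3327]
eef_rot: [-179.9, 0.3, -176.9]
contact_force: [1.2, -0.9, -1.5]
gripper_width: 0.0249
gripper_force: 45.0
time_s: 10.4
tcp_pos: [0.4763, -0.0782, 0.3026]
eef_rot: [-179.7, 0.3, -177.0]
contact_force: [0.3, -0.4, -0.5]
gripper_width: 0.025
gripper_force: 45.0
t 10.4 shift [-0.0148 -0.0044  0.1027] turn [-0.29  0.29 -0.25]
```

```bash
python3 -m pendant '[[[-0.015,-0.0044,0.025,-0.3,0.3,-0.2,-1],[-0.015,-0.0044,0.055,-0.3,0.3,-0.2,-1],[-0.015,-0.0044,0.085,-0.3,0.3,-0.2,-1],[-0.015,-0.0044,0.085,-0.3,0.3,-0.2,-1],[-0.015,-0.0044,0.085,-0.3,0.3,-0.2,-1]]]'
python3 -c "
from h import *
go([.4918,-.0823,.188],[180,0,-176.7])"
```

```text
time_s: 10.9
tcp_pos: [0.4924, -0.0823, 0.218]
eef_rot: [-179.8, -0.1, -176.6]
contact_force: [1.4, 0.2, -1.2]
gripper_width: 0.0251
gripper_force: 45.0
t 10.9 shift [0.0006 0.0002 0.03  ] turn [-0.21 -0.05  0.06]
```

```bash
python3 -m pendant '[[[0.0006,0,0.01,-0.2,0,0,-1],[0.0006,0,0.02,-0.2,0,0,-1],[0.0006,0,0.026,-0.2,0,0,-1],[0.0006,0,0.029,-0.2,0,0,-1],[0.0006,0,0.029,-0.2,0,0,-1]]]'
python3 -c "
from h import *
go([.4918,-.0823,.1875],[180,0,-176.7])"
```

```text
time_s: 11.4
tcp_pos: [0.4906, -0.0836, 0.1882]
eef_rot: [-179.9, -0.1, -176.7]
contact_force: [-0.7, 0.7, -1.1]
gripper_width: 0.0244
gripper_force: 45.0
t 11.4 shift [-0.0013  0.0013  0.0007] turn [-0.07 -0.06 -0.03]
```

```bash
python3 -m pendant '[[[0,0,0,0,0,0,-0.2],[0,0,0,0,0,0,0.14],[0,0,0,0,0,0,0.14]]]' 10
python3 -c "
from h import *
s=r.get_state();R0=Ro.from_euler('xyz',s['eef_rot'],degrees=True);P=np.array([.4965,-.0820,.023])
for k in(5,10,15,20):
  R=Ro.from_euler('z',-176.7,degrees=True)*Ro.from_euler('x',180,degrees=True)*Ro.from_euler('y',k,degrees=True)
  g=P-R.apply([0,0,.1645]);print(k,R0.inv().apply(g-s['tcp_pos']).round(4),(R0.inv()*R).as_rotvec(degrees=True).round(1),g)
cap('wrist','w3.png')"
```

```text
time_s: 11.7
tcp_pos: [0.4908, -0.0838, 0.1886]
eef_rot: [-179.9, -0.0, -176.7]
contact_force: [0.2, -0.3, -0.6]
gripper_width: 0.043
gripper_force: 0.0
5 [-0.0201  0.0015  0.0017] [-0.1  5.  -0. ] [ 0.51081335 -0.0811747   0.18687403]
10 [-0.0344  0.0015  0.0036] [-0.1 10.  -0. ] [ 0.52501776 -0.08035568  0.18500088]
15 [-0.0484  0.0015  0.0067] [-0.1 15.  -0. ] [ 0.53900513 -0.07954917  0.1818948 ]
20 [-0.0621  0.0015  0.011 ] [-0.1 20.  -0. ] [ 0.55266902 -0.07876131  0.17757944]
```

View pics/w3.png

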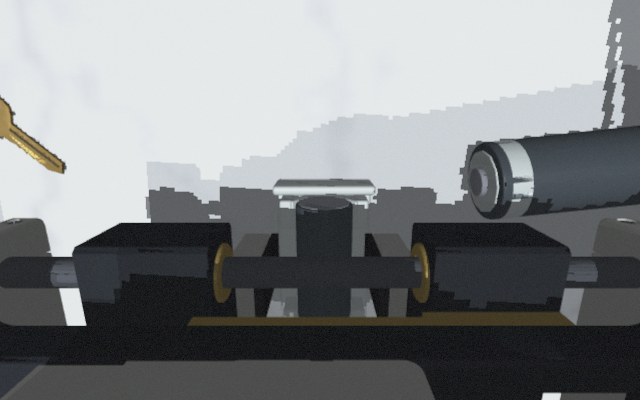

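The cell is back in its case, flat end at (324,200) inside the end wall. I'll regrasp it with the tool leaning so the arm can tilt the cell without nearing its wrist singularity.

```bash
python3 -m pendant '[[[-0.02,0.001,0.001,0,5,0,0.14],[-0.034,0.0015,0.003,0,10,0,0.14],[-0.048,0.0015,0.006,0,15,0,0.14],[-0.062,0.0015,0.011,0,20,0,0.14],[-0.062,0.0015,0.011,0,20,0,0.14]]]'
python3 -c "
from h import *
go([.5527,-.0788,.1776],(Ro.from_euler('z',-176.7,degrees=True)*Ro.from_euler('x',180,degrees=True)*Ro.from_euler('y',20,degrees=True)).as_euler('xyz',degrees=True))"
```

```text
time_s: 12.25
tcp_pos: [0.5544, -0.0786, 0.1759]
eef_rot: [-179.9, -20.2, -176.8]
contact_force: [-1.5, 0.7, -0.5]
gripper_width: 0.0501
gripper_force: 0.0
t 12.25 shift [ 0.0022 -0.0001 -0.001 ] turn [-0.08 -0.22 -0.06]
```

```bash
python3 -m pendant '[[[0.002,0,-0.001,0,-0.2,0,-0.2],[0.002,0,-0.001,0,-0.2,0,-0.5],[0.002,0,-0.001,0,-0.2,0,-1],[0.002,0,-0.001,0,-0.2,0,-1],[0.002,0,-0.001,0,-0.2,0,-1]]]' 10
python3 -m pendant '[[[0,0,0,0,0,0,-1],[0,0,0,0,0,0,-1]]]' 20
python3 -c "
from h import *
print(r.get_state()['contact_force'],r.get_state()['tcp_pos'],r.get_state()['eef_rot'])"
```

```text
time_s: 12.75
tcp_pos: [0.5506, -0.0791, 0.1796]
eef_rot: [-179.9, -19.8, -176.7]
contact_force: [-0.9, -2.6, 3.9]
gripper_width: 0.0254
gripper_force: 10.0
time_s: 12.95
tcp_pos: [0.5507, -0.079, 0.1796]
eef_rot: [-179.9, -19.9, -176.8]
contact_force: [-0.2, -2.9, 5.5]
gripper_width: 0.0257
gripper_force: 20.0
[-0.15552623 -2.85001046  5.50834003] [ 0.55074719 -0.07902822  0.17956176] [-179.89813822  -19.85883239 -176.7502272 ]
```

```bash
python3 -m pendant '[[[0,0,0,0,0,0,-1],[0,0,0,0,0,0,-1]]]' 45
python3 - <<'E'
from h import *
s=r.get_state();R=Ro.from_euler('xyz',s['eef_rot'],degrees=True)
f=R.inv().apply(np.array([.462,-.0838,.023])-s['tcp_pos']);print(f)
t0=19.86;print(s['tcp_pos'])
f[1]=0
open('h.py','a').write(f'''
f=np.array({f.round(4).tolist()});T0={t0}
def pose(S,h,th,lat=0):
    R=Ro.from_euler('z',YAW-180,degrees=True)*Ro.from_euler('x',180,degrees=True)*Ro.from_euler('y',-(th-T0),degrees=True)
    return O+Rc.apply([S,lat,h])-R.apply(f),R
def now():
    s=r.get_state();R=Ro.from_euler('xyz',s['eef_rot'],degrees=True)
    F=Rc.inv().apply(s['tcp_pos']+R.apply(f)-O)*1e3
    th=T0+np.degrees(np.arcsin(-R.as_matrix()[2,0]))
    fc=Rc.inv().apply(s['contact_force'])
    print('t',round(s['time_s'],2),'F s,lat,h mm',F.round(1),'th',th.round(2),'force',fc.round(1),'w',round(s['gripper_width'],4),'j456',s['joints'][3:].round(0)); return s['tcp_pos'],R,F,th
''')
E
python3 -c "
from h import *
go([.5507,-.079,.36],r.get_state()['eef_rot'])
go([.5,.1,.36],pose(0,0,10)[1].as_euler('xyz',degrees=True))"
```

```text
time_s: 13.15
tcp_pos: [0.5508, -0.0791, 0.1795]
eef_rot: [-179.9, -19.9, -176.8]
contact_force: [-1.4, -3.2, 6.3]
gripper_width: 0.0252
gripper_force: 45.0
[0.03041149 0.00063615 0.17739464]
[ 0.55077146 -0.07906459  0.17949705]
t 13.15 shift [ 0.0614 -0.0003 -0.1697] turn [0. 0. 0.]
t 13.15 shift [ 0.0995  0.1814 -0.1563] turn [  3.1   -9.98 -12.09]
```

```bash
python3 -m pendant '[[[0.007,0,-0.019,0,0,0,-1],[0.02,0,-0.056,0,0,0,-1],[0.036,0,-0.1,0,0,0,-1],[0.052,0.02,-0.14,0,-2,-2,-1],[0.065,0.06,-0.17,1,-4,-4,-1]]]'
python3 -c "
from h import *
now();print(r.get_state()['tcp_pos'])
_,_,F,th=now();a=np.array([F[0]/1e3,F[2]/1e3,th,F[1]/1e3]);b=np.array([-.015,.14,20,0])
rows([a+(b-a)*k/6 for k in range(1,7)])"
```

```text
time_s: 13.65
tcp_pos: [0.5446, -0.0208, 0.3623]
eef_rot: [179.8, -15.6, -172.6]
contact_force: [1.5, 0.7, -0.4]
gripper_width: 0.0249
gripper_force: 45.0
t 13.65 F s,lat,h mm [-166.1 -228.8  199.6] th 4.26 force [ 1.6  0.3 -0.4] w 0.0249 j456 [ -3. -78. -99.]
[ 0.54456963 -0.02078083  0.36231736]
t 13.65 F s,lat,h mm [-166.1 -228.8  199.6] th 4.26 force [ 1.6  0.3 -0.4] w 0.0249 j456 [ -3. -78. -99.]
t 13.65 F s,lat,h mm [-166.1 -228.8  199.6] th 4.26 force [ 1.6  0.3 -0.4] w 0.0249 j456 [ -3. -78. -99.]
[-0.0124  0.0523  0.0036] [ 2.3 -2.6 -8.1]
[-0.0256  0.0925  0.0073] [ 2.1 -5.2 -8.2]
[-0.0388  0.1328  0.0113] [ 1.9 -7.8 -8.2]
[-0.0519  0.173   0.0158] [  1.8 -10.5  -8.3]
[-0.0651  0.2132  0.0206] [  1.6 -13.1  -8.3]
[-0.0783  0.2534  0.0258] [  1.4 -15.7  -8.4]
```

```bash
python3 -m pendant '[[[-0.01,0.045,0.002,1,-2.6,-2,-1],[-0.024,0.09,0.005,2,-5,-4,-1],[-0.038,0.133,0.01,2,-8,-6,-1],[-0.052,0.173,0.015,1.8,-10.5,-8.3,-1],[-0.065,0.213,0.02,1.6,-13,-8.3,-1]]]'
python3 -m pendant '[[[-0.013,0.04,0.005,0,-2.7,0,-1],[-0.013,0.04,0.005,0,-2.7,0,-1]]]'
python3 -c "
from h import *
rows([(-.015,.13,21),(-.016,.12,22),(-.017,.11,24),(-.018,.10,26),(-.018,.09,27)])"
```

```text
time_s: 14.15
tcp_pos: [0.5732, 0.2007, 0.3233]
eef_rot: [180.0, -2.7, -164.1]
contact_force: [0.5, 0.8, -0.9]
gripper_width: 0.0253
gripper_force: 45.0
time_s: 14.35
tcp_pos: [0.5742, 0.2449, 0.3165]
eef_rot: [180.0, -0.0, -164.0]
contact_force: [-0.5, -0.3, -1.3]
gripper_width: 0.0247
gripper_force: 45.0
t 14.35 F s,lat,h mm [-19.9   6.7 139.1] th 19.82 force [-0.5 -0.2 -1.3] w 0.0247 j456 [  -0.  -58. -115.]
[-0.0013 -0.0069  0.0085] [ 0.  -1.2  0.3]
[ 0.0028 -0.0068  0.0181] [ 0.  -2.2  0.3]
[ 0.0101 -0.0068  0.0274] [ 0.  -4.2  0.3]
[ 0.0173 -0.0068  0.0369] [ 0.  -6.2  0.3]
[ 0.0205 -0.0068  0.0467] [ 0.  -7.2  0.3]
```

```bash
python3 -m pendant '[[[0,-0.004,0.008,0,-1.2,0.2,-1],[0.003,-0.0068,0.018,0,-2.2,0.3,-1],[0.01,-0.0068,0.027,0,-4.2,0.3,-1],[0.017,-0.0068,0.037,0,-6.2,0.3,-1],[0.0205,-0.0068,0.0467,0,-7.2,0.3,-1]]]'
python3 -m pendant '[[[0,0,0,0,0,0,-1],[0,0,0,0,0,0,-1]]]'
python3 -c "
from h import *
p,i=cap('scene','s1.png');a=i[215:300,230:340]
import cv2;cv2.imwrite('pics/s1c.png',np.clip(cv2.resize(a,None,fx=7,fy=7,interpolation=2)[:,:,::-1]*1.5,0,255).astype('uint8'))
rows([(-.017,.08,27),(-.017,.07,27),(-.017,.06,27),(-.017,.05,27),(-.017,.043,27)])"
```

```text
time_s: 14.85
tcp_pos: [0.556, 0.2278, 0.2707]
eef_rot: [180.0, 7.1, -164.5]
contact_force: [-0.1, -0.1, -1.0]
gripper_width: 0.025
gripper_force: 45.0
time_s: 15.05
tcp_pos: [0.5569, 0.2283, 0.2715]
eef_rot: [-180.0, 7.1, -164.5]
contact_force: [0.5, 0.5, 0.2]
gripper_width: 0.0252
gripper_force: 45.0
t 15.1 F s,lat,h mm [-18.4  -4.3  92. ] th 26.97 force [-0.8  0.4 -1.4] w 0.0252 j456 [   5.  -42. -120.]
[0.0002 0.0043 0.0121] [-0.  -0.  -0.2]
[0.0014 0.0043 0.022 ] [-0.  -0.  -0.2]
[0.0027 0.0043 0.0319] [-0.  -0.  -0.2]
[0.0039 0.0043 0.0418] [-0.  -0.  -0.2]
[0.0048 0.0043 0.0488] [-0.  -0.  -0.2]
```

View pics/s1c.png

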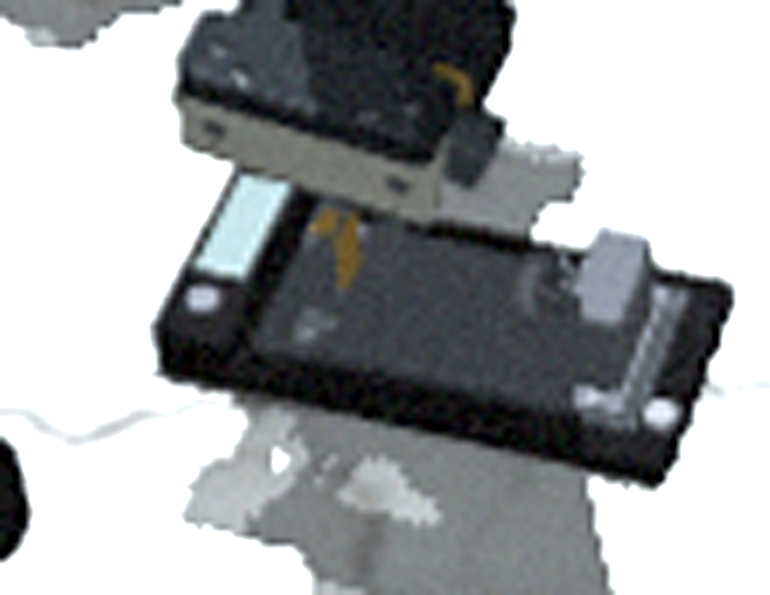

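The gripper hides the cell here, but the cradle is plainly visible: brass at about (340,240), tower at about (615,280) in the crop. Descending.

```bash
python3 -m pendant '[[[0,0.0043,0.012,0,0,-0.2,-1],[0.0014,0.0043,0.022,0,0,-0.2,-1],[0.0027,0.0043,0.032,0,0,-0.2,-1],[0.0035,0.0043,0.038,0,0,-0.2,-1],[0.0035,0.0043,0.038,0,0,-0.2,-1]]]'
python3 -m pendant '[[[0,0,0,0,0,0,-1],[0,0,0,0,0,0,-1]]]'
python3 -c "
from h import *
rows([(-.017,.043,27),(-.021,.043,27),(-.025,.043,27),(-.029,.043,27),(-.033,.043,27)])"
```

```text
time_s: 15.6
tcp_pos: [0.5565, 0.2325, 0.2315]
eef_rot: [-179.9, 7.0, -164.3]
contact_force: [0.1, 1.1, -1.3]
gripper_width: 0.025
gripper_force: 45.0
time_s: 15.8
tcp_pos: [0.5571, 0.2329, 0.2335]
eef_rot: [-180.0, 7.1, -164.3]
contact_force: [-0.0, -0.7, -1.6]
gripper_width: 0.0249
gripper_force: 45.0
t 15.8 F s,lat,h mm [-17.3  -0.1  53.7] th 26.99 force [-0.2 -0.7 -1.6] w 0.0249 j456 [   5.  -37. -121.]
[0.001  0.     0.0106] [-0. -0. -0.]
[0.005  0.     0.0101] [-0. -0. -0.]
[0.009  0.     0.0096] [-0. -0. -0.]
[0.013  0.     0.0091] [-0. -0. -0.]
[0.0169 0.     0.0086] [-0. -0. -0.]
```

```bash
python3 -m pendant '[[[0,0,0.004,0,0,0,-1],[0.001,0,0.008,0,0,0,-1],[0.001,0,0.0106,0,0,0,-1],[0.001,0,0.0106,0,0,0,-1],[0.001,0,0.0106,0,0,0,-1]]]'
python3 -c "
from h import *
now()"
python3 -m pendant '[[[0.003,0,0,0,0,0,-1],[0.006,0,-0.001,0,0,0,-1],[0.009,0,-0.001,0,0,0,-1],[0.012,0,-0.0015,0,0,0,-1],[0.012,0,-0.0015,0,0,0,-1]]]'
python3 -c "
from h import *
now()"
```

```text
time_s: 16.3
tcp_pos: [0.5572, 0.2329, 0.2224]
eef_rot: [-179.9, 7.1, -164.3]
contact_force: [0.2, 0.6, -1.3]
gripper_width: 0.0251
gripper_force: 45.0
t 16.3 F s,lat,h mm [-17.4  -0.2  42.6] th 26.95 force [ 0.4  0.5 -1.3] w 0.0251 j456 [   6.  -35. -121.]
time_s: 16.8
tcp_pos: [0.5456, 0.2298, 0.223]
eef_rot: [-180.0, 7.2, -164.3]
contact_force: [4.3, 0.7, -0.4]
gripper_width: 0.0253
gripper_force: 45.0
t 16.8 F s,lat,h mm [-29.    0.1  43.2] th 27.05 force [ 4.3 -0.5 -0.4] w 0.0253 j456 [   6.  -34. -122.]
```

```bash
python3 -m pendant '[[[0.002,0,0,0,0,0,-1],[0.004,0,-0.0005,0,0,0,-1],[0.006,0,-0.0007,0,0,0,-1],[0.006,0,-0.0007,0,0,0,-1]]]'
python3 -c "
from h import *
now()"
python3 -m pendant '[[[0.001,0,0,0,0,0,-1],[0.002,0,0,0,0,0,-1],[0.002,0,0,0,0,0,-1]]]'
python3 -c "
from h import *
now()"
```

```text
time_s: 17.2
tcp_pos: [0.5405, 0.2285, 0.2232]
eef_rot: [180.0, 7.3, -164.3]
contact_force: [7.4, 1.0, -0.1]
gripper_width: 0.0249
gripper_force: 45.0
t 17.2 F s,lat,h mm [-34.1   0.2  43.4] th 27.12 force [ 7.4 -1.  -0.1] w 0.0249 j456 [   6.  -34. -122.]
time_s: 17.5
tcp_pos: [0.539, 0.2281, 0.2232]
eef_rot: [180.0, 7.3, -164.2]
contact_force: [7.3, -0.6, -0.0]
gripper_width: 0.0248
gripper_force: 45.0
t 17.5 F s,lat,h mm [-35.5   0.3  43.4] th 27.17 force [ 6.8 -2.6 -0. ] w 0.0248 j456 [   6.  -34. -122.]
```

```bash
python3 -m pendant '[[[0.001,0,0,0,0,0,-1],[0.002,0,0,0,0,0,-1],[0.003,0,0,0,0,0,-1],[0.003,0,0,0,0,0,-1]]]'
python3 -c "
from h import *
now()"
python3 -m pendant '[[[0,0,0,0,0,0,-1],[0,0,0,0,0,0,-1]]]'
python3 -c "
from h import *
now()"
```

```text
time_s: 17.9
tcp_pos: [0.5366, 0.2275, 0.2232]
eef_rot: [180.0, 7.4, -164.2]
contact_force: [9.9, -0.4, 0.3]
gripper_width: 0.0246
gripper_force: 45.0
t 17.9 F s,lat,h mm [-37.7   0.4  43.4] th 27.24 force [ 9.4 -3.1  0.3] w 0.0246 j456 [   6.  -34. -122.]
time_s: 18.1
tcp_pos: [0.5366, 0.2275, 0.2232]
eef_rot: [180.0, 7.4, -164.2]
contact_force: [9.8, -0.9, 0.1]
gripper_width: 0.0252
gripper_force: 45.0
t 18.1 F s,lat,h mm [-37.7   0.5  43.4] th 27.24 force [ 9.2 -3.5  0.1] w 0.0252 j456 [   6.  -34. -122.]
```

```bash
python3 -m pendant '[[[0.001,-0.0003,0,0,0,0,-1],[0.002,-0.0005,0,0,0,0,-1],[0.0025,-0.0007,0,0,0,0,-1],[0.0025,-0.0007,0,0,0,0,-1]]]'
python3 -c "
from h import *
now()
rows([(-.0397,.043,27),(-.0392,.042,26),(-.0387,.041,25),(-.0384,.040,23.5),(-.0384,.0395,22)])"
```

```text
time_s: 18.5
tcp_pos: [0.5348, 0.2267, 0.2233]
eef_rot: [179.9, 7.5, -164.2]
contact_force: [10.5, 1.7, 1.1]
gripper_width: 0.025
gripper_force: 45.0
t 18.5 F s,lat,h mm [-39.4   0.3  43.4] th 27.33 force [10.6 -1.2  1.1] w 0.025 j456 [   6.  -33. -123.]
t 18.5 F s,lat,h mm [-39.4   0.3  43.4] th 27.33 force [10.6 -1.2  1.1] w 0.025 j456 [   6.  -33. -123.]
[-0.0006 -0.0001  0.0005] [0.1 0.3 0. ]
[-0.0041 -0.0001  0.0022] [0.1 1.3 0. ]
[-0.0075 -0.0001  0.0039] [0.1 2.3 0. ]
[-0.0123 -0.0001  0.0059] [0.1 3.8 0. ]
[-0.0168 -0.0001  0.0076] [0.1 5.3 0. ]
```

```bash
python3 -m pendant '[[[-0.002,0,0.001,0,0.6,0,-1],[-0.0041,0,0.0022,0,1.3,0,-1],[-0.0075,0,0.0039,0,2.3,0,-1],[-0.0123,0,0.0059,0,3.8,0,-1],[-0.0168,0,0.0076,0,5.3,0,-1]]]'
python3 -m pendant '[[[0,0,0,0,0,0,-1],[0,0,0,0,0,0,-1]]]'
python3 -c "
from h import *
now()
rows([(-.0384,.039,20.5),(-.0384,.0385,19),(-.0384,.038,17.5),(-.0382,.038,16),(-.0382,.038,14.5)])"
```

```text
time_s: 19.0
tcp_pos: [0.5528, 0.232, 0.2193]
eef_rot: [179.9, 2.3, -164.2]
contact_force: [9.5, 0.6, 10.0]
gripper_width: 0.0245
gripper_force: 45.0
time_s: 19.2
tcp_pos: [0.5527, 0.232, 0.2187]
eef_rot: [179.9, 2.3, -164.2]
contact_force: [8.4, 3.4, 6.8]
gripper_width: 0.0248
gripper_force: 45.0
t 19.2 F s,lat,h mm [-36.9   0.6  40.2] th 22.18 force [9.  1.  6.8] w 0.0248 j456 [   1.  -41. -117.]
t 19.2 F s,lat,h mm [-36.9   0.6  40.2] th 22.18 force [9.  1.  6.8] w 0.0248 j456 [   1.  -41. -117.]
[-0.0036 -0.0003  0.0021] [0.1 1.7 0. ]
[-0.0082 -0.0003  0.0036] [0.1 3.2 0. ]
[-0.0127 -0.0003  0.0052] [0.1 4.7 0.1]
[-0.0175 -0.0004  0.0065] [0.1 6.2 0.1]
[-0.022  -0.0004  0.0078] [0.1 7.7 0.1]
```

```bash
python3 -m pendant '[[[0.001,0,0,0,0,0,-1],[0.0016,0,0,0,0,0,-1],[0.0016,0,0,0,0,0,-1]]]'
python3 -c "
from h import *
now()
rows([(-.0386,.0398,20.5),(-.0386,.0394,19),(-.0386,.039,17.5),(-.0386,.0386,16),(-.0386,.0382,14.5)])"
```

```text
time_s: 19.5
tcp_pos: [0.5511, 0.2316, 0.2188]
eef_rot: [179.9, 2.4, -164.2]
contact_force: [10.3, 2.8, 6.7]
gripper_width: 0.0247
gripper_force: 45.0
t 19.5 F s,lat,h mm [-38.4   0.7  40.3] th 22.21 force [10.7 -0.1  6.7] w 0.0247 j456 [   1.  -41. -117.]
t 19.5 F s,lat,h mm [-38.4   0.7  40.3] th 22.21 force [10.7 -0.1  6.7] w 0.0247 j456 [   1.  -41. -117.]
[-0.0051 -0.0004  0.0015] [0.1 1.7 0.1]
[-0.0097 -0.0004  0.0029] [0.1 3.2 0.1]
[-0.0142 -0.0004  0.0044] [0.1 4.7 0.1]
[-0.0187 -0.0004  0.006 ] [0.1 6.2 0.1]
[-0.0232 -0.0004  0.0078] [0.1 7.7 0.1]
```

```bash
python3 -m pendant '[[[-0.0045,-0.0004,0.0015,0,1.7,0,-1],[-0.0091,-0.0004,0.0029,0,3.2,0,-1],[-0.0136,-0.0004,0.0044,0,4.7,0,-1],[-0.0136,-0.0004,0.0044,0,4.7,0,-1]]]'
python3 -c "
from h import *
now()
rows([(-.0386,.0388,16),(-.0386,.0384,14.5),(-.0386,.038,13),(-.0386,.038,11.5),(-.0386,.038,10)])"
```

```text
time_s: 19.9
tcp_pos: [0.5653, 0.2353, 0.2149]
eef_rot: [179.9, -2.3, -164.2]
contact_force: [10.3, 4.1, 6.3]
gripper_width: 0.0248
gripper_force: 45.0
t 19.9 F s,lat,h mm [-38.2   0.3  38.9] th 17.53 force [11.   1.2  6.3] w 0.0248 j456 [  -1.  -48. -114.]
t 19.9 F s,lat,h mm [-38.2   0.3  38.9] th 17.53 force [11.   1.2  6.3] w 0.0248 j456 [  -1.  -48. -114.]
[-0.0043 -0.0001  0.001 ] [0.1 1.5 0.1]
[-0.0089 -0.0001  0.0024] [0.1 3.  0.1]
[-0.0135 -0.0001  0.0039] [0.1 4.5 0.1]
[-0.018  -0.0001  0.0051] [0.1 6.  0.1]
[-0.0226 -0.0001  0.0064] [0.1 7.5 0.1]
```

```bash
python3 -m pendant '[[[-0.0042,0,0.001,0,1.5,0,-1],[-0.0087,0,0.0024,0,3,0,-1],[-0.0133,0,0.0039,0,4.5,0,-1],[-0.0133,0,0.0039,0,4.5,0,-1]]]'
python3 -c "
from h import *
now()
rows([(-.0386,.0382,11.5),(-.0386,.0380,10),(-.0386,.038,8.5),(-.0386,.038,7),(-.0386,.038,5.5)])"
```

```text
time_s: 20.3
tcp_pos: [0.578, 0.2387, 0.21]
eef_rot: [179.9, -6.8, -164.2]
contact_force: [10.8, 3.0, 4.9]
gripper_width: 0.0249
gripper_force: 45.0
t 20.3 F s,lat,h mm [-38.8   0.1  37.4] th 13.02 force [11.2 -0.   4.9] w 0.0249 j456 [  -3.  -54. -111.]
t 20.3 F s,lat,h mm [-38.8   0.1  37.4] th 13.02 force [11.2 -0.   4.9] w 0.0249 j456 [  -3.  -54. -111.]
[-0.0048  0.0001  0.0001] [0.1 1.5 0.1]
[-0.0095  0.0001  0.0013] [0.1 3.  0.1]
[-0.014   0.0001  0.0024] [0.1 4.5 0.1]
[-0.0186  0.0001  0.0036] [0.1 6.  0.1]
[-0.0231  0.0001  0.0049] [0.1 7.5 0.1]
```

```bash
python3 -m pendant '[[[-0.0047,0,0.0001,0,1.5,0,-1],[-0.0093,0,0.0013,0,3,0,-1],[-0.0138,0,0.0024,0,4.5,0,-1],[-0.0184,0,0.0036,0,6,0,-1],[-0.0184,0,0.0036,0,6,0,-1]]]'
python3 -c "
from h import *
now()
rows([(-.0384,.038,5.5),(-.0384,.0377,4),(-.0384,.0374,2.5),(-.0384,.0372,1),(-.0384,.037,0)])"
```

```text
time_s: 20.8
tcp_pos: [0.5948, 0.2433, 0.2033]
eef_rot: [179.9, -12.9, -164.2]
contact_force: [11.2, 4.8, 4.7]
gripper_width: 0.0246
gripper_force: 45.0
t 20.8 F s,lat,h mm [-39.2  -0.1  37.2] th 6.97 force [12.1  1.6  4.7] w 0.0246 j456 [  -6.  -62. -109.]
t 20.8 F s,lat,h mm [-39.2  -0.1  37.2] th 6.97 force [12.1  1.6  4.7] w 0.0246 j456 [  -6.  -62. -109.]
[-0.0052  0.0003 -0.0001] [0.1 1.5 0. ]
[-0.0099  0.0002  0.0011] [0.1 3.  0. ]
[-0.0145  0.0002  0.0025] [0.1 4.5 0. ]
[-0.0191  0.0002  0.0039] [0.1 6.  0. ]
[-0.0222  0.0002  0.005 ] [0.1 7.  0. ]
```

```bash
python3 -m pendant '[[[-0.0054,0,-0.0001,0,1.5,0,-1],[-0.0101,0,0.0011,0,3,0,-1],[-0.0147,0,0.0025,0,4.5,0,-1],[-0.0193,0,0.0039,0,6,0,-1],[-0.0224,0,0.005,0,7,0,-1]]]'
python3 -c "
from h import *
now()
rows([(-.038,.0367,0),(-.037,.0365,0),(-.036,.0362,0),(-.035,.036,0)])"
```

```text
time_s: 21.3
tcp_pos: [0.6144, 0.2485, 0.194]
eef_rot: [180.0, -19.9, -164.2]
contact_force: [10.8, 3.2, 11.4]
gripper_width: 0.0251
gripper_force: 45.0
t 21.3 F s,lat,h mm [-38.6  -0.5  37.5] th -0.02 force [11.3  0.2 11.4] w 0.0251 j456 [  -7.  -71. -107.]
t 21.3 F s,lat,h mm [-38.6  -0.5  37.5] th -0.02 force [11.3  0.2 11.4] w 0.0251 j456 [  -7.  -71. -107.]
[-0.0008  0.0005  0.0006] [ 0. -0.  0.]
[-0.0018  0.0005  0.0004] [ 0. -0.  0.]
[-0.0029  0.0005  0.0004] [ 0. -0.  0.]
[-0.0039  0.0005  0.0002] [ 0. -0.  0.]
```

```bash
python3 -m pendant '[[[-0.0009,0,-0.0003,0,0,0,-1],[-0.0018,0,-0.0006,0,0,0,-1],[-0.0024,0,-0.0008,0,0,0,-1],[-0.0024,0,-0.0008,0,0,0,-1]]]'
python3 -c "
from h import *
now()"
python3 -m pendant '[[[-0.0009,0,-0.0003,0,0,0,-1],[-0.0014,0,-0.0005,0,0,0,-1],[-0.0014,0,-0.0005,0,0,0,-1]]]'
python3 -c "
from h import *
now()"
```

```text
time_s: 21.7
tcp_pos: [0.6153, 0.2485, 0.1935]
eef_rot: [-180.0, -20.1, -164.2]
contact_force: [7.1, 2.2, 8.1]
gripper_width: 0.0248
gripper_force: 45.0
t 21.7 F s,lat,h mm [-38.3  -0.9  37.3] th -0.2 force [7.4 0.2 8.1] w 0.0248 j456 [  -7.  -71. -107.]
time_s: 22.0
tcp_pos: [0.6163, 0.2488, 0.1934]
eef_rot: [-180.0, -20.1, -164.2]
contact_force: [4.9, 2.0, 8.1]
gripper_width: 0.0251
gripper_force: 45.0
t 22.0 F s,lat,h mm [-37.4  -0.8  37.3] th -0.26 force [5.3 0.6 8.1] w 0.0251 j456 [  -7.  -71. -107.]
```

```bash
python3 -m pendant '[[[-0.0009,0,-0.0007,0,0,0,-1],[-0.0018,0,-0.001,0,0,0,-1],[-0.0018,0,-0.001,0,0,0,-1]]]'
python3 -c "
from h import *
now()"
python3 -m pendant '[[[-0.0009,0,-0.0003,0,0,0,-1],[-0.0014,0,-0.0005,0,0,0,-1],[-0.0014,0,-0.0005,0,0,0,-1]]]'
python3 -c "
from h import *
now()"
```

```text
time_s: 22.3
tcp_pos: [0.6181, 0.2493, 0.1935]
eef_rot: [-180.0, -20.2, -164.3]
contact_force: [4.2, 2.4, 8.1]
gripper_width: 0.0251
gripper_force: 45.0
t 22.3 F s,lat,h mm [-35.6  -0.8  37.4] th -0.29 force [4.7 1.2 8.1] w 0.0251 j456 [  -7.  -72. -107.]
time_s: 22.6
tcp_pos: [0.6189, 0.2495, 0.1933]
eef_rot: [-180.0, -20.3, -164.3]
contact_force: [2.2, 2.4, 8.7]
gripper_width: 0.025
gripper_force: 45.0
t 22.6 F s,lat,h mm [-35.2  -0.8  37.4] th -0.41 force [2.7 1.7 8.7] w 0.025 j456 [  -7.  -72. -107.]
```

```bash
python3 -m pendant '[[[-0.0007,0,-0.0002,0,0.2,0,-1],[-0.0012,0,-0.0004,0,0.4,0,-1],[-0.0012,0,-0.0004,0,0.4,0,-1]]]'
python3 -c "
from h import *
now()"
python3 -m pendant '[[[0,0,0,0,0,0,-1],[0,0,0,0,0,0,-1],[0,0,0,0,0,0,-1]]]' 12
python3 -c "
from h import *
now()"
```

```text
time_s: 22.9
tcp_pos: [0.62, 0.2498, 0.1929]
eef_rot: [-180.0, -20.7, -164.3]
contact_force: [1.5, 1.8, 7.3]
gripper_width: 0.0247
gripper_force: 45.0
t 22.9 F s,lat,h mm [-35.2  -0.9  37.7] th -0.84 force [1.9 1.4 7.3] w 0.0247 j456 [  -7.  -72. -107.]
time_s: 23.2
tcp_pos: [0.6199, 0.2498, 0.1928]
eef_rot: [-180.0, -20.7, -164.3]
contact_force: [1.0, 1.2, 6.9]
gripper_width: 0.0256
gripper_force: 12.0
t 23.2 F s,lat,h mm [-35.2  -0.8  37.6] th -0.83 force [1.3 0.9 6.9] w 0.0256 j456 [  -7.  -72. -107.]
```

```bash
python3 -m pendant '[[[0,0,0,0,0,0,-0.3],[0,0,0,0,0,0,-0.1],[0,0,0,0,0,0,0],[0,0,0,0,0,0,0]]]'
python3 -m pendant '[[[0,0,-0.02,0,0,0,0],[0,0,-0.05,0,0,0,0],[0,0,-0.09,0,0,0,0],[0,0,-0.13,0,0,0,0],[0,0,-0.13,0,0,0,0]]]'
python3 -c "
from h import *
now();p,i=cap('wrist','w4.png')
import pickle;pickle.dump(p,open('p4.pkl','wb'))
p,b=cap('scene','s2.png')
o=np.zeros((600,800,3),np.uint8);o[:400,:640]=i[:,:,::-1]
c=cv2.resize(b[225:290,240:340],None,fx=6,fy=6,interpolation=2)[:,:,::-1]
o[210:600,200:800]=c;cv2.imwrite('pics/m2.png',np.clip(o*1.4,0,255).astype('uint8'))"
```

```text
time_s: 23.6
tcp_pos: [0.6193, 0.2491, 0.1912]
eef_rot: [-179.9, -20.9, -164.3]
contact_force: [-0.5, 0.3, 0.7]
gripper_width: 0.0427
gripper_force: 0.0
time_s: 24.1
tcp_pos: [0.6663, 0.2623, 0.3191]
eef_rot: [180.0, -20.3, -164.3]
contact_force: [-0.0, 0.6, 0.1]
gripper_width: 0.0439
gripper_force: 0.0
t 24.1 F s,lat,h mm [ 13.9  -1.3 163.2] th -0.42 force [0.1 0.5 0.1] w 0.0439 j456 [  -7.  -88. -108.]
```

View pics/m2.png

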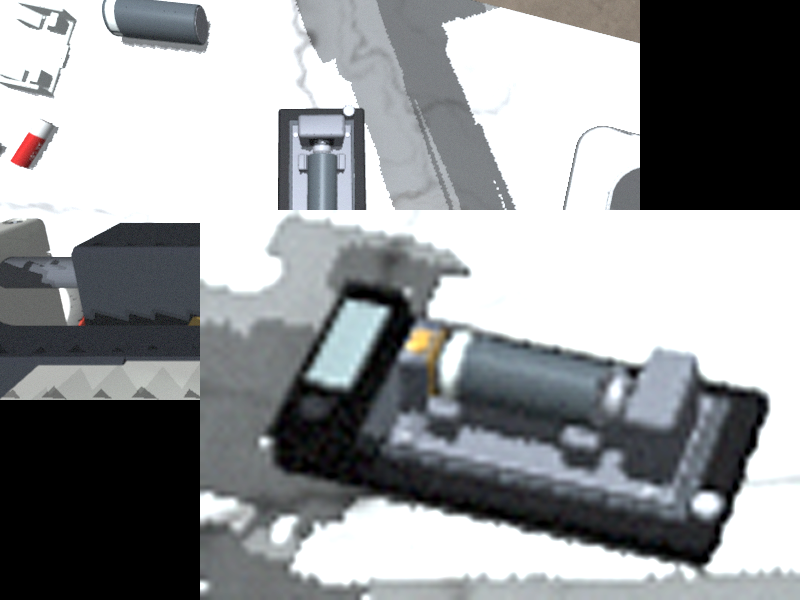

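The scene crop shows the cell between brass (430,360) and plunger (615,385), looking level. I'll confirm by feel that the plunger end is fully down, using the shut fingertips from above.

```bash
python3 -c "
from h import *
g=O+Rc.apply([-.020,-.0008,.245]);print(g);go(g,[180,0,-164.25])"
```

```text
[0.54686805 0.22920123 0.245     ]
t 24.2 shift [0.0895 0.0003 0.1075] turn [ 2.000e-02 -2.071e+01 -6.000e-02]
```

```bash
python3 -m pendant '[[[0.027,0,0.014,0,-5,0,-1],[0.054,0,0.028,0,-10,0,-1],[0.081,0,0.042,0,-15,0,-1],[0.108,0,0.056,0,-20.7,0,-1],[0.098,0,0.082,0,-20.7,0,-1]]]' 10
python3 -m pendant '[[[0,0,0,0,0,0,-1],[0,0,0,0,0,0,-1]]]'
python3 -c "
from h import *
g=O+Rc.apply([-.020,-.0008,.232]);go(g,[180,0,-164.25]);print(r.get_state()['contact_force'],r.get_state()['tcp_pos'],r.get_state()['gripper_width'])"
```

```text
time_s: 24.7
tcp_pos: [0.5437, 0.2272, 0.2733]
eef_rot: [180.0, 0.2, -164.2]
contact_force: [1.9, 1.1, -0.0]
gripper_width: 0.0093
gripper_force: 0.0
time_s: 24.9
tcp_pos: [0.5478, 0.2291, 0.2708]
eef_rot: [-179.9, -0.2, -164.3]
contact_force: [0.1, 0.3, 0.2]
gripper_width: 0.0004
gripper_force: 0.0
t 24.9 shift [0.0007 0.0004 0.0388] turn [-0.11 -0.22 -0.02]
[0.07272526 0.34938005 0.22372822] [0.54777513 0.22913519 0.27078388] 0.0003659569587881239
```

```bash
python3 -m pendant '[[[0.0007,0,0.012,0,0,0,-1],[0.0007,0,0.025,0,0,0,-1],[0.0007,0,0.035,0,0,0,-1],[0.0007,0,0.039,0,0,0,-1],[0.0007,0,0.039,0,0,0,-1]]]'
python3 -m pendant '[[[0,0,0.001,0,0,0,-1],[0,0,0.002,0,0,0,-1],[0,0,0.003,0,0,0,-1],[0,0,0.003,0,0,0,-1]]]'
```

```text
time_s: 25.4
tcp_pos: [0.547, 0.2287, 0.2311]
eef_rot: [-179.9, -0.2, -164.3]
contact_force: [0.2, -0.4, 0.0]
gripper_width: 0.0005
gripper_force: 0.0
time_s: 25.8
tcp_pos: [0.547, 0.2289, 0.2295]
eef_rot: [-180.0, -0.1, -164.3]
contact_force: [-0.0, -0.2, -0.5]
gripper_width: 0.0004
gripper_force: 0.0
```

```bash
python3 -m pendant '[[[0,0,0.001,0,0,0,-1],[0,0,0.0015,0,0,0,-1],[0,0,0.0015,0,0,0,-1]]]'
python3 -m pendant '[[[0,0,0.001,0,0,0,-1],[0,0,0.0015,0,0,0,-1],[0,0,0.0015,0,0,0,-1]]]'
```

```text
time_s: 26.1
tcp_pos: [0.5471, 0.2289, 0.2286]
eef_rot: [-180.0, -0.1, -164.3]
contact_force: [-2.8, -1.4, 5.7]
gripper_width: 0.0004
gripper_force: 3.0
time_s: 26.4
tcp_pos: [0.5471, 0.2288, 0.2282]
eef_rot: [-179.9, -0.0, -164.2]
contact_force: [-5.0, -2.6, 15.3]
gripper_width: 0.0008
gripper_force: 7.9
```

The cell's top at the plunger end is firm at about 50 mm, so it is fully seated. Backing off and looking once more.

```bash
python3 -m pendant '[[[0,0,-0.01,0,0,0,-1],[0,0,-0.04,0,0,0,-1],[0,0,-0.08,0,0,0,-1],[0,0,-0.12,0,0,0,-1],[0,0,-0.12,0,0,0,-1]]]'
python3 -m pendant '[[[0,0,0,0,0,0,-1],[0,0,0,0,0,0,-1]]]'
python3 -c "
from h import *
p,b=cap('scene','s3.png')
a=cv2.imread('pics/s2.png')[:,:,::-1]
print(np.abs(a[235:285,250:335].astype(int)-b[235:285,250:335]).mean())
s=r.get_state();print(s['contact_force'],s['tcp_pos'])
import cv2
ends=[O+Rc.apply([x,-.0008,.050]) for x in(-.0355,.0295)];print([proj(p,e).round(1) for e in ends])
r.close_job()"
```

```text
time_s: 26.9
tcp_pos: [0.5486, 0.2298, 0.3528]
eef_rot: [179.9, 0.5, -164.2]
contact_force: [0.2, 0.2, -0.2]
gripper_width: 0.0006
gripper_force: 0.0
time_s: 27.1
tcp_pos: [0.5468, 0.2288, 0.3456]
eef_rot: [-180.0, -0.2, -164.3]
contact_force: [-0.7, 0.1, -1.2]
gripper_width: 0.0003
gripper_force: 0.0
45.29866666666667
[ 0.06693008  0.18431847 -0.52888744] [0.54682291 0.22876239 0.3452166 ]
[array([307.1, 252.5]), array([280.1, 246.6])]
the job is handed in; nothing more can be done
```

The cell is in the charger, flat end on the plunger and button behind the brass contact. It lies level and fully down (its top felt firm at about 50 mm near the plunger end), the gripper is clear, and I handed the job in at 27 s. My first grasp drove the wrist joints to their range limits, so I put the cell back in its case and regrasped it before inserting it.

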